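Refit a cleaned table smoker: hang its door and set its slide damper

TASK

The little black table smoker has been cleaned; put it back together for the next cook. Hang its red door on the two hinge pins so that it sits fully down on them and closes the opening, and slide the steel damper plate tip first, flat, into the slot of the flue housing until the red line across it is level with the front edge of the housing roof. Leave the other things on the table where they are.

Things in the scene. Friction and masses are not known exactly. Their poses are not given: they have to be found in the camera images.
- smoker: Black table smoker, fixed, a box 220 deep (x) x 220 wide (y) x 150 mm high. Origin: on the table under its middle; front looks to its own -x, z up. Front face with the door opening at x = -110 mm; side handles out to y = +-140 mm. On top a round flue (80 mm thick, axis at x +35, y 0) carries a flat damper housing 116 mm wide (z 225 to 256, x -20 to +85 mm) and above it the stack, up to z = 316 mm.
- pin_foot (a point): Foot of the smoker's lower hinge pin, (-140, +89, 50) mm in its frame, on top of the lower bracket; axes as the smoker's. An equal pin stands 70 mm straight above. Pins upright, 10 mm thick, 18 mm tall, tips tapered; brackets 8 mm thick. The upper bracket bars the lower knuckle from straight above: bring the door from the front, about 30 mm too high, then lower it.
- slot_mouth (a point): Middle of the slot's floor at the front edge of the damper housing (below the front edge of its roof), (-20, 0, 235) mm in the smoker's frame; axes as the smoker's. The slot runs to +x: 84 mm wide, 9 mm high, 100 mm deep to an end stop. Its floor goes on 30 mm in front of the mouth as an open tongue with two guides 8 mm high, flared to about 95 mm apart.
- door: The smoker's red lift-off door, about 0.45 kg, loose, standing on its lower edge. Origin: middle of the panel's underside. Panel 26 thick (x) x 150 wide (y) x 110 mm high; the front, with a round white dial, looks to its own -x. Hung and shut, its axes are parallel to the smoker's and its origin is at (-127, 0, 35) mm in the smoker's frame. It swings freely on the pins.
- door_bar (a point): Middle of the wooden lifting bar on top of the door, (0, 0, 155) mm in the door's frame, axes as the door's. Bar 116 long (y), 16 thick (x), 20 mm high, on two thin posts at y = +-50 mm, 35 mm free below it; pinch it across its thickness from above. On the hung door it stays above the smoker's top.
- knuckle_foot (a point): Middle of the underside of the door's lower hinge knuckle, (-13, +89, 15) mm in the door's frame, axes as the door's. Two knuckles, upright open tubes, 22 mm outside, 13 mm bore, 18 mm high, the upper one 70 mm above the lower. On the hung door this point coincides with pin_foot.
- damper: The smoker's slide damper, about 0.22 kg, loose, lying flat with its handle up: a flat steel blade 130 long (x) x 80 wide (y) x 5 mm thick. Origin: middle of the blade's underside; tip (the end that goes into the slot) at x = +65 mm. The fine dark ticks on its top are for other settings.
- damper_line (a point): Middle of the 4 mm wide red line across the top of the blade, at (+5, 0, 5) mm in the damper's frame, that is 60 mm behind the tip; axes as the damper's.
- damper_handle (a point): Middle of the damper's upright handle at the blade's rear end, (-61, 0, 35) mm in the damper's frame, axes as the damper's: wood 14 thick (x) x 52 wide (y), from 17 to 53 mm above the blade's underside; pinch it across its thickness from above. On the set damper it overhangs the door, leaving a gripper no room to bring the door's bar in below it.
- salt_shaker: Red-capped seasoning bottle, 68 mm wide, 123 mm high, loose; origin under its middle. To be left alone.
- empty_cup: Clear empty cup, 95 mm wide, 132 mm high, loose; origin under its middle. To be left alone.
- pick_tin: Green tin, 67 x 98 x 32 mm, loose; origin under its middle. To be left alone.
- gas_lighter: Yellow gas lighter, 199 mm long along its y, 33 wide, 19 mm high, loose; origin under its middle. To be left alone.
- tongs: Steel tongs, 353 mm long along their y, 50 mm high, loose on the 10 mm thick cutting board (x = 0.23 to 0.53 m, y = -0.59 to +0.12 m); origin under their middle. To be left alone.
- spoon: Serving spoon, 216 mm long along its y, 28 mm high, loose on the cutting board; origin under its middle. To be left alone.

How it is judged:
By the outcome, as a careful person would: the job done as asked, in the order asked, and still so for the second after the job is handed in, with the robot touching nothing.
It also fails if it takes over 72 s, if anything falls off the work surface, if the arm or the gripper's body presses on something with over 40 N, if the wrist force passes 120 N, or if a joint passes its speed limit or range.

ROBOT

A 6-joint arm with a two-finger parallel gripper is mounted at the origin on a cart in front of the work surface, level with it; the furniture and walls round the work are solid. World frame = base frame: x ahead of the robot, y to its left, z up, the work surface at z = 0. Lengths are in mm, angles in rad, forces in N, time in s.
With the tool pointing down it reaches from about 350 to 775 mm from the base axis. Payload 7.3 kg.
Tool frame: the origin (TCP) lies on the mounting face of the last link; the fingertips stand 178 mm ahead of it and the grasp point (between the pads) lies 159 mm ahead of it; z points along the fingers, y is the line along which they close (so a half turn about z gives the same grasp; the last joint's range is limited). The gripper opens to 92 mm and grips with 3 to 60 N. Pads are 19 mm wide; open, the fingers measure 130 mm over their backs; the gripper's body (75 mm by 190 mm) begins 47 mm behind the grasp point.
Start: joints at [1.19, 0.342, 1.524, -0, 1.275, -0.146], TCP at [122.118, 510.603, 404.741] pointing down, gripper open.
Joint ranges: [-2.53, 2.53], [-0.77, 2.02], [0.04, 2.7], [-1, 4.14], [0.28, 2.66], [-3.11, 3.11]. Speed limits (rad/s): [2.57, 2.57, 3.14, 3.14, 3.14, 3.14].

INTERFACE

Orientations are given as [roll, pitch, yaw] about the fixed x, y, z axes, in that order (R = Rz(yaw) Ry(pitch) Rx(roll)).
In Python, from plant import bot gives the robot as it stands.
- The arm moves only by the tool shift_gripper, called after ">>>" as name(argument=value, ...), one argument or row to a line, values as JSON. Schema: {"type":"object","properties":{"moves":{"type":"array","items":{"type":"array","items":{"type":"number"},"minItems":5,"maxItems":5},"minItems":1,"maxItems":5},"only":{"type":"string"},"quiet":{"type":"boolean"},"lines":{"type":"string"}},"required":["moves"],"additionalProperties":false}. moves is a list of rows, 1 to 5 of them, each of 5 numbers: the finger opening in mm, then dx, dy, dz in units of 100 mm, then a turn about the tool's z in rad; each row is the pose to reach, as a shift and turn from the pose commanded when the call began, along the tool's axes at that moment; what a row does not reach only later rows make up. A row lasts 1/8 s, in which the tool goes at most 62.5 mm and 0.188 rad, less where a joint would pass 70% of its speed; a pose out of reach is approached as far as the arm can. The fingers move at their own pace and stop on an object; the grip force is fixed at half the most. Time passes only in rows, so rows that do not move let the fingers close. The tool returns the time, the measured TCP pose, the force, the opening and the grip force at its end. only (a regular expression) keeps the lines of the reply that match it, lines (a string "A,B") keeps lines A to B, and quiet returns only ok. Input that does not fit is refused with a message, and nothing moves.
- bot.get_obs(): the state, without advancing time (a new reading comes with each control period).
- bot.capture(name): name is "side" or "top"; returns a dict with "color" (480x640x3 uint8, red, green, blue), "K" (3x3 intrinsics, pixels), "R" (3x3) and "t" (3): a world point X has camera coordinates R X + t. Camera axes: x right, y down, z forward; pixel columns grow to the right and rows downward; lengths in mm; the calibration is good to about 2 mm. A picture is of the moment at which its call begins. There is no depth.
- bot.close_job(): hands the job in; it is judged then, once.
The state is a dict: "time": time; "joint_positions": joint angles; "dq": joint speeds; "tau": joint torques, N m; "tool_pos": TCP position; "tcp_rot": TCP orientation; "contact_force": force on the tool from outside, world axes, zero at the start; "moment": the same for the moment, N m; "grip_width": finger opening in mm; "finger_force": force on a finger pad.
Only numpy, scipy, OpenCV 4.12 (cv2) and the standard library are available. Lean on these libraries where they do the work, as an engineer would, in place of code of your own. Each camera call takes 0.05 s, during which the arm holds its last target. There are 200 camera calls.

## Working session

There is one attempt and no reset: what is moved stays moved. The work goes in short steps, Python scripts to look and compute and a tool call to move; the robot and the scene stay as the last step left them, time stands still between calls to the robot, and variables do not carry over. Pictures are saved under pics/ and viewed, at most 10 in all, crops included, and the job is handed in when it is done.

```bash
ls; mkdir -p pics; cat > look.py <<'E'
import cv2,sys
from plant import bot
import numpy as np
def snap(cam,name):
    c=bot.capture(cam); cv2.imwrite(f'pics/{name}.png',c['color'][:,:,::-1]); np.savez(f'pics/{name}.npz',K=c['K'],R=c['R'],t=c['t']); return c
E
python3 - <<'E'
from look import *
for c in('side','top'):
    d=snap(c,c+'0'); print(d['K'],d['R'],d['t'])
print(bot.get_obs())
E
```

```text
pics
plant.py
[[541.01413444   0.         323.6272941 ]
 [  0.         541.01413444 247.53618783]
 [  0.           0.           1.        ]] [[ 0.89481957 -0.44642659  0.00111011]
 [-0.15501902 -0.31305085 -0.93699961]
 [ 0.41864906  0.8382735  -0.34932864]] [-444.87575851  244.92323395 1259.92316003]
[[542.48315298   0.         321.42525558]
 [  0.         542.48315298 232.17528755]
 [  0.           0.           1.        ]] [[ 0.01241055 -0.99980591  0.01530106]
 [-0.98060568 -0.01516268 -0.19540367]
 [ 0.19559774 -0.01257924 -0.98060353]] [ -24.05843647  541.59638641 1422.66540772]
{'time': 0.1, 'joint_positions': array([ 1.18998415e+00,  3.42644685e-01,  1.52490491e+00, -2.80537180e-05,
        1.27538902e+00, -1.45994910e-01]), 'dq': array([ 0.00107746, -0.00242292, -0.00363618,  0.00016247, -0.00016619,
       -0.00062801]), 'tau': array([ 2.05555436e-03, -4.31999123e+01, -2.44698268e+01,  7.20505044e-02,
        5.24797000e-02, -4.07951450e-05]), 'tool_pos': array([122.08522375, 510.48864374, 404.12442357]), 'tcp_rot': array([-3.14025711e+00, -1.69263786e-04,  2.90678346e+00]), 'contact_force': array([ 0.23117173, -0.08410767,  0.31140045]), 'moment': array([0.05259236, 0.03147306, 0.02395977]), 'finger_force': 0.0, 'grip_width': 92.05245563711121}
```

View pics/side0.png

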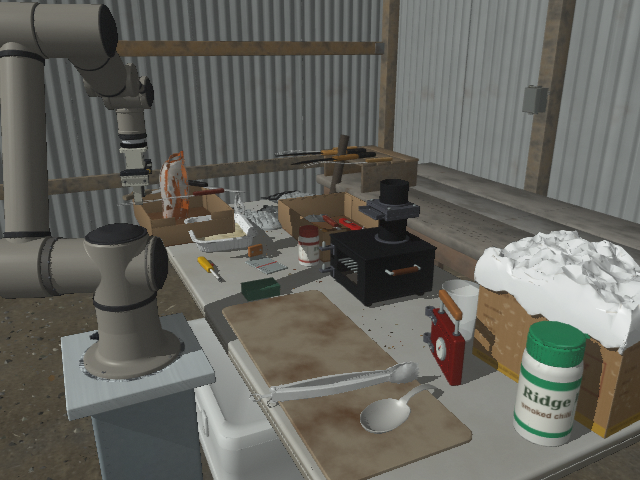

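View pics/top0.png

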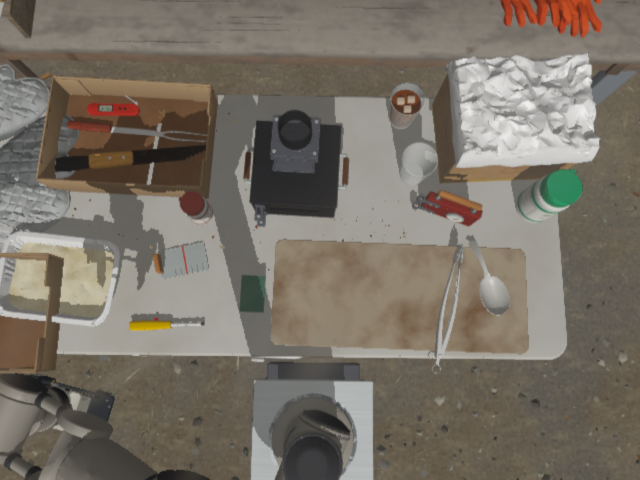

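The side view shows the smoker at about (385,250), the door standing at (445,340) and the damper at (268,262). The top view shows the smoker at (295,165), the door at (450,208) and the damper at (182,260). I'll enlarge these areas.

```bash
cat >> look.py <<'E'
def crop(img,x0,y0,w,h,s):
    c=cv2.resize(img[y0:y0+h,x0:x0+w],None,fx=s,fy=s,interpolation=cv2.INTER_CUBIC)
    for x in range(-(-x0//10)*10,x0+w,10):
        cv2.line(c,(int((x-x0+.5)*s),0),(int((x-x0+.5)*s),12 if x%50==0 else 6),(0,255,255),1)
        if x%20==0: cv2.putText(c,str(x),(int((x-x0+.5)*s)-10,22),0,.35,(0,255,255),1)
    for y in range(-(-y0//10)*10,y0+h,10):
        cv2.line(c,(0,int((y-y0+.5)*s)),(6,int((y-y0+.5)*s)),(0,255,255),1)
        if y%20==0: cv2.putText(c,str(y),(8,int((y-y0+.5)*s)+4),0,.35,(0,255,255),1)
    return c
def mosaic(name,parts):
    H=max(y+p.shape[0] for x,y,p in parts);W=max(x+p.shape[1] for x,y,p in parts)
    m=np.zeros((H,W,3),np.uint8)
    for x,y,p in parts: m[y:y+p.shape[0],x:x+p.shape[1]]=p
    cv2.imwrite(f'pics/{name}.png',m)
E
python3 - <<'E'
from look import *
t=cv2.imread('pics/top0.png');s=cv2.imread('pics/side0.png')
mosaic('mt',[(0,0,crop(t,235,95,130,140,4)),(520,0,crop(t,410,180,80,60,3.5)),(520,220,crop(t,145,230,70,55,4))])
mosaic('ms',[(0,0,crop(s,318,172,130,138,4)),(520,0,crop(s,415,275,70,115,4)),(520,462,crop(s,240,235,60,45,3))])
E
```

```text
(no output)
```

View pics/mt.png

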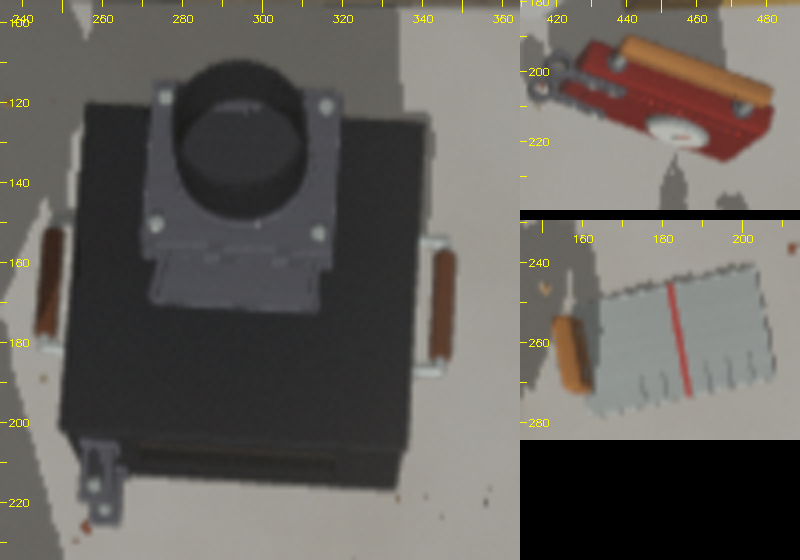

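View pics/ms.png

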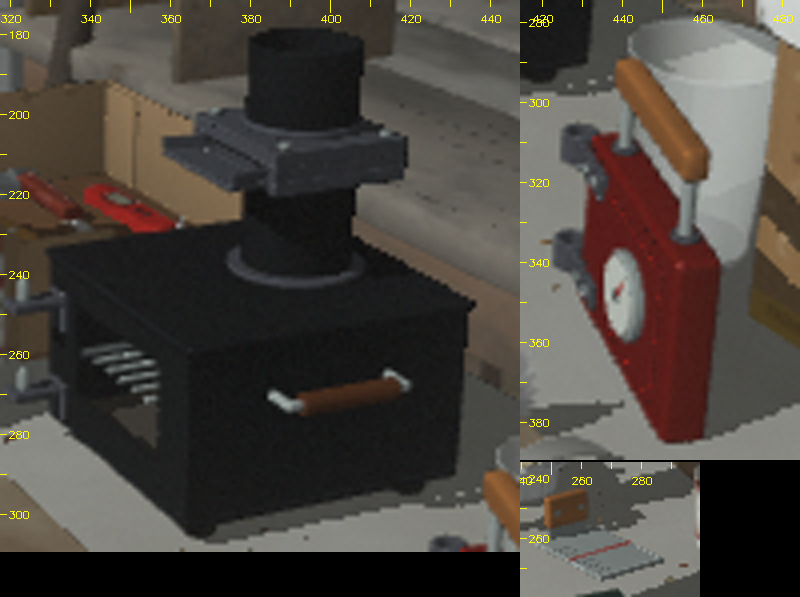

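Top mosaic: pins at (258,216) and (260,222), roof front edge from (270,158) to (317,162), bar from (439,192) to (481,207), red line from (182,246) to (187,274). Side mosaic: pin tips at (323,241) and (323,262), bar ends at (442,294) and (459,316), red line from (256,266) to (276,261). I'll fit the poses to these points in both views.

```bash
cat > fit.py <<'E'
import numpy as np
from scipy.optimize import least_squares
C={k:np.load(f'pics/{k}0.npz') for k in('side','top')}
def proj(c,X):
    c=C[c] if isinstance(c,str) else c
    p=(c['R']@X.T).T+c['t']; p=p@c['K'].T; return p[:,:2]/p[:,2:]
def tri(ps,pt):
    return least_squares(lambda X:np.r_[proj('side',X[None])[0]-ps,proj('top',X[None])[0]-pt],[500,0,100.]).x
def fit(obs,x0):
    def T(q,X):
        c,s=np.cos(q[3]),np.sin(q[3]); return X@np.array([[c,s,0],[-s,c,0],[0,0,1]])+q[:3]
    def r(q): return np.concatenate([(proj(c,T(q,np.array([P],float)))[0]-uv) for c,P,uv in obs])
    s=least_squares(r,x0,loss='soft_l1',f_scale=1.); return s.x,r(s.x).reshape(-1,2),T
E
cat > run1.py <<'E'
from fit import *
np.set_printoptions(precision=2,suppress=True)
t,s='top','side'
sm=[(t,(110,110,150),(256,120)),(t,(110,-110,150),(341.5,125)),(t,(-110,-110,150),(336.5,207)),(t,(-110,110,150),(249,202.5)),
(t,(-20,58,256),(270,158.5)),(t,(-20,-58,256),(317,162)),(t,(-140,89,138),(257.7,215.7)),(t,(-140,89,68),(260.5,222)),
(s,(-110,-110,150),(365,259.5)),(s,(110,-110,150),(435.5,247)),(s,(-110,110,150),(330,234)),
(s,(-20,-58,256),(385,209.5)),(s,(-20,58,256),(366.7,200.8)),(s,(85,-58,256),(418.7,205.3)),(s,(-140,89,138),(323,241.5)),(s,(-140,89,68),(323,262))]
do=[(t,(8,58,165),(440.1,190.1)),(t,(8,-58,165),(481.5,204.6)),(t,(-13,89,103),(420.4,196.6)),(t,(-13,89,33),(415.8,205.2)),
(s,(0,-58,155),(459,315.8)),(s,(0,58,155),(442,294.5)),(s,(-13,-75,0),(451.3,385)),(s,(13,-75,0),(460.3,383.8)),(s,(-13,-75,110),(455,338.8)),(s,(13,-75,110),(464,338.3)),
(s,(-13,89,103),(429,307)),(s,(-13,89,33),(427,333.3))]
da=[(t,(65,40,5),(203.25,240.75)),(t,(65,-40,5),(208.3,268.8)),(t,(5,40,5),(182,245.75)),(t,(5,-40,5),(186.75,273.75)),(t,(-61,0,53),(156.25,263.25)),
(s,(5,-40,5),(256.2,266.2)),(s,(5,40,5),(276.2,261.2)),(s,(65,40,5),(287.2,267.8)),(s,(65,-40,5),(266.8,273.2)),(s,(-61,0,35),(254.8,249.8))]
out={}
for n,o,x0 in(('smoker',sm,[700,50,0,0]),('door',do,[600,-350,0,-.3]),('damper',da,[450,350,0,-1.4])):
    q,r,T=fit(o,x0); print(n,q); print(r.T); out[n]=q
for n,a,b in(('pinup',(323,241.5),(257.7,215.7)),('pinlo',(323,262),(260.5,222)),('roofR',(385,209.5),(317,162)),('roofL',(366.7,200.8),(270,158.5)),('knU',(429,307),(420.4,196.6)),('barR',(459,313.5),(480.5,206)),('lineR',(256.2,266.2),(186.75,273.75)),('lineL',(276.2,261.2),(182,245.75)),('handle',(254.8,249.8),(157,264))): print(n,tri(a,b))
np.savez('poses.npz',**out)
E
python3 run1.py
```

```text
smoker [703.91  53.67  -0.16  -0.04]
[[ 0.8  -1.6  -0.49  1.33 -0.15  1.02  0.4   0.17 -0.7  -0.94 -1.05  0.77
  -1.5   0.07 -0.41 -0.42]
 [ 1.54  1.11 -0.2  -0.35 -2.43 -3.29 -0.66 -1.1  -0.71 -0.18 -0.27  1.03
  -0.8   0.82 -0.36  1.45]]
door [ 612.56 -367.69    1.85   -0.34]
[[-0.62  1.23  0.32  0.04 -0.24 -1.62 -2.17  0.76 -1.42  1.92 -0.08 -0.12]
 [-2.21 -1.32  0.87 -1.26 -0.25 -3.06  0.56  0.89  0.8   0.53 -0.52 -0.17]]
damper [467.33 366.41   0.05  -1.33]
[[-0.02  0.29 -0.01  0.41 -0.2  -0.48 -0.1  -0.2  -0.38 -0.44]
 [ 0.12 -0.2  -0.14 -0.3  -0.94  1.12  0.11 -1.16 -0.25  0.34]]
pinup [567.38 148.82 136.23]
pinlo [565.55 147.23  72.65]
roofR [675.33  -2.54 258.26]
roofL [684.53 110.63 252.85]
knU [ 632.09 -278.55  102.89]
barR [ 594.82 -420.85  160.5 ]
lineR [429.6  351.86   8.84]
lineL [507.19 370.84   5.52]
handle [452.29 427.47  35.48]
```

```bash
cat > rel.py <<'E'
import sys,numpy as np
from plant import bot
def rel(x,y,z,yaw):
    o=bot.get_obs();p=np.array(o['tool_pos']);w=o['tcp_rot'][2]
    d=np.array([x,y,z])-p; turn=-((yaw-w+np.pi)%(2*np.pi)-np.pi)
    print('at',p.round(1),round(w,3),'go',round(d[0]*np.cos(w)+d[1]*np.sin(w),1),round(d[0]*np.sin(w)-d[1]*np.cos(w),1),round(-d[2],1),round(turn,3))
if __name__=='__main__': rel(*map(float,sys.argv[1:]))
E
python3 rel.py 430 150 404 1.23; python3 rel.py 612.6 -367.7 404 1.23
```

```text
at [122.1 510.5 404.1] 2.907 go -383.3 -279.0 0.1 1.677
at [122.1 510.5 404.1] 2.907 go -681.4 -740.0 0.1 1.677
```

Units first: shifts go in units of 100 mm. So -383 mm is -3.83, -279 mm is -2.79.

>>> shift_gripper(
  moves=[
    [92,-3.83,-2.79,0,0.94],
    [92,-3.83,-2.79,0,0.94],
    [92,-3.83,-2.79,0,0.94],
    [92,-3.83,-2.79,0,0.94],
    [92,-3.83,-2.79,0,0.94],
  ],
)

```text
time: 0.72
tool_pos: [325.8, 271.2, 404.7]
tcp_rot: [3.141, -0.0, 1.963]
contact_force: [1.2, 1.4, 0.7]
grip_width: 91.7
finger_force: 0.0
```

```bash
python3 rel.py 450 0 404 1.23
```

```text
at [325.8 271.2 404.7] 1.963 go -298.1 11.0 0.7 0.733
```

>>> shift_gripper(
  moves=[
    [92,-2.98,0.11,0,0.73],
    [92,-2.98,0.11,0,0.73],
    [92,-2.98,0.11,0,0.73],
    [92,-2.98,0.11,0,0.73],
    [92,-2.98,0.11,0,0.73],
  ],
)

```text
time: 1.35
tool_pos: [451.3, 0.1, 404.5]
tcp_rot: [-3.141, -0.0, 1.236]
contact_force: [-0.2, -0.1, 0.4]
grip_width: 91.7
finger_force: 0.0
```

```bash
python3 rel.py 612.6 -367.7 404 1.23
```

```text
at [4.513e+02 1.000e-01 4.045e+02] 1.236 go -294.4 273.2 0.5 0.006
```

Scaled: -294 mm is -2.94, 273 mm is 2.73.

>>> shift_gripper(
  moves=[
    [92,-2.94,2.73,0,0],
    [92,-2.94,2.73,0,0],
    [92,-2.94,2.73,0,0],
    [92,-2.94,2.73,0,0],
    [92,-2.94,2.73,0,0],
  ],
)

```text
time: 1.98
tool_pos: [577.8, -285.2, 404.2]
tcp_rot: [-3.141, -0.0, 1.239]
contact_force: [0.7, -0.0, -0.6]
grip_width: 92.2
finger_force: 0.0
```

```bash
python3 - <<'E'
from rel import *
rel(612.6,-367.7,404,1.23)
from look import *
t=snap('top','top1')['color'][:,:,::-1].copy()
s=snap('side','side1')['color'][:,:,::-1].copy()
mosaic('m1',[(0,0,crop(t,400,150,110,100,4)),(440,0,crop(s,410,270,80,125,4)),(0,402,crop(t,140,225,80,60,3.3))])
E
```

```text
at [ 577.8 -285.2  404.2] 1.239 go -66.7 59.8 0.2 0.009
```

View pics/m1.png

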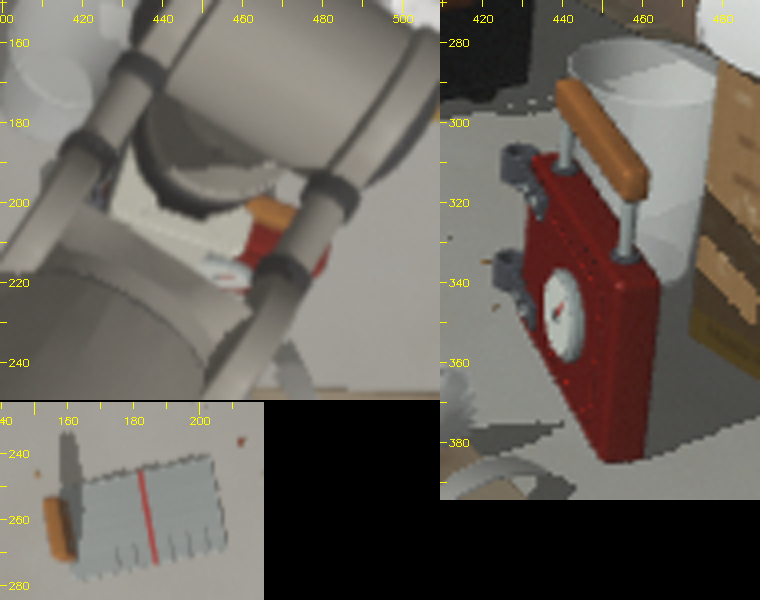

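The arm hides most of the door from above. In the side crop the bar's left end is at (441,292), against a predicted (440.4,291.4), so the fit holds. I'll move over the door and go down.

Scaled: 79 mm is 0.79, -67 mm is -0.67.

>>> shift_gripper(
  moves=[
    [92,-0.67,0.6,0,0.009],
    [92,-0.67,0.6,0,0.009],
    [92,-0.67,0.6,0.5,0.009],
    [92,-0.67,0.6,0.79,0.009],
    [92,-0.67,0.6,0.79,0.009],
  ],
)

```text
time: 2.7
tool_pos: [611.8, -365.5, 322.3]
tcp_rot: [-3.135, -0.002, 1.23]
contact_force: [-0.8, -0.6, -0.0]
grip_width: 91.7
finger_force: 0.0
```

```bash
python3 rel.py 612.6 -367.7 325 1.23
```

```text
at [ 611.8 -365.5  322.3] 1.23 go -1.8 1.5 -2.7 0.0
```

```bash
python3 - <<'E'
from look import *
s=snap('side','side2')['color'][:,:,::-1].copy()
mosaic('m2',[(0,0,crop(s,390,220,110,120,5))])
E
```

```text
(no output)
```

View pics/m2.png

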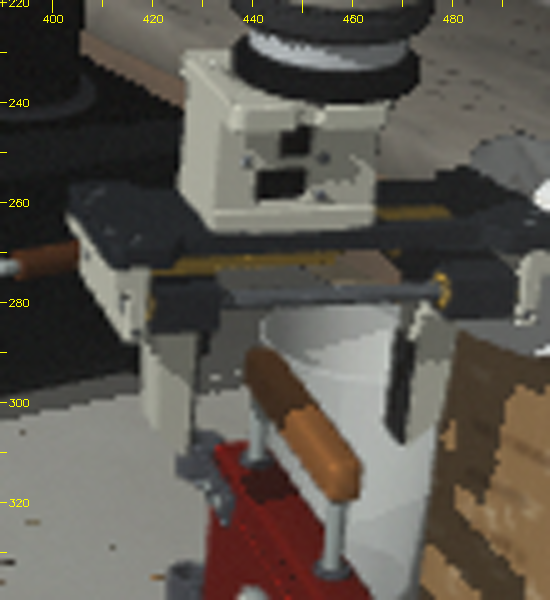

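The fingers straddle the bar, whose ends are at (442,292) and (459,315). I'll close the gripper.

```bash
python3 rel.py 612.6 -367.7 325 1.23
```

```text
at [ 612.2 -365.8  325. ] 1.231 go -1.7 1.0 0.0 0.001
```

>>> shift_gripper(
  moves=[
    [0,0,0,0,0],
    [0,0,0,0,0],
    [0,0,0,0,0],
    [0,0,0,0,0],
    [0,0,0,0,0],
  ],
)

```text
time: 3.38
tool_pos: [612.2, -366.1, 325.7]
tcp_rot: [3.142, -0.0, 1.23]
contact_force: [-0.2, -0.9, -1.0]
grip_width: 46.5
finger_force: 0.0
```

>>> shift_gripper(
  moves=[
    [0,0,0,0,0],
    [0,0,0,0,0],
    [0,0,0,0,0],
  ],
)

```text
time: 3.75
tool_pos: [612.2, -366.1, 325.7]
tcp_rot: [3.142, -0.0, 1.23]
contact_force: [0.2, 0.7, 0.3]
grip_width: 16.8
finger_force: 0.1
```

```bash
python3 rel.py 612.6 -367.7 325 1.23
```

```text
at [ 612.2 -366.1  325.7] 1.23 go -1.4 0.9 0.7 0.0
```

>>> shift_gripper(
  moves=[
    [0,0,0,0,0],
    [0,0,0,0,0],
    [0,0,0,-0.15,0],
    [0,0,0,-0.6,0],
    [0,0,0,-1.1,0],
  ],
)

```text
time: 4.38
tool_pos: [612.0, -366.0, 436.2]
tcp_rot: [-3.139, -0.001, 1.23]
contact_force: [0.4, -0.5, -4.5]
grip_width: 15.5
finger_force: 30.0
```

```bash
python3 rel.py 500 60 436 1.53
```

```text
at [ 612.  -366.   436.2] 1.23 go 364.1 -247.9 0.2 -0.3
```

>>> shift_gripper(
  moves=[
    [0,0.2,-0.1,0,0],
    [0,0.6,-0.35,0,0],
    [0,1.1,-0.75,0,-0.1],
    [0,1.6,-1.1,0,-0.2],
    [0,1.95,-1.33,0,-0.2],
  ],
)

```text
time: 5.0
tool_pos: [550.7, -135.3, 436.4]
tcp_rot: [-3.141, -0.001, 1.432]
contact_force: [0.6, -0.1, -5.4]
grip_width: 15.6
finger_force: 30.0
```

>>> shift_gripper(
  moves=[
    [0,0.45,-0.22,0,0],
    [0,0.9,-0.42,0,-0.05],
    [0,1.35,-0.64,0,-0.1],
    [0,1.65,-0.78,0,-0.1],
    [0,1.82,-0.85,0,-0.1],
  ],
)

```text
time: 5.62
tool_pos: [492.5, 55.6, 436.4]
tcp_rot: [3.141, -0.0, 1.532]
contact_force: [0.6, 0.3, -4.4]
grip_width: 15.7
finger_force: 30.0
```

```bash
python3 rel.py 500 60 436 1.53
```

```text
at [492.5  55.6 436.4] 1.532 go 4.7 7.3 0.4 0.002
```

>>> shift_gripper(
  moves=[
    [0,0.02,0.04,0.2,0],
    [0,0.03,0.07,0.4,0],
    [0,0.03,0.07,0.4,0],
    [0,0.03,0.07,0.4,0],
    [0,0.03,0.07,0.4,0],
  ],
)

```text
time: 6.25
tool_pos: [500.6, 56.7, 396.7]
tcp_rot: [3.14, 0.0, 1.53]
contact_force: [-0.0, 0.5, -5.3]
grip_width: 16.0
finger_force: 30.0
```

```bash
python3 - <<'E'
from look import *
t=snap('top','top3')['color'][:,:,::-1].copy()
s=snap('side','side3')['color'][:,:,::-1].copy()
mosaic('m3',[(0,0,crop(t,240,160,90,100,4)),(362,0,crop(s,285,180,87,120,5))])
E
python3 rel.py 500 60 396 1.53
```

```text
at [500.5  56.8 396.4] 1.53 go 3.2 -0.6 0.4 0.0
```

View pics/m3.png

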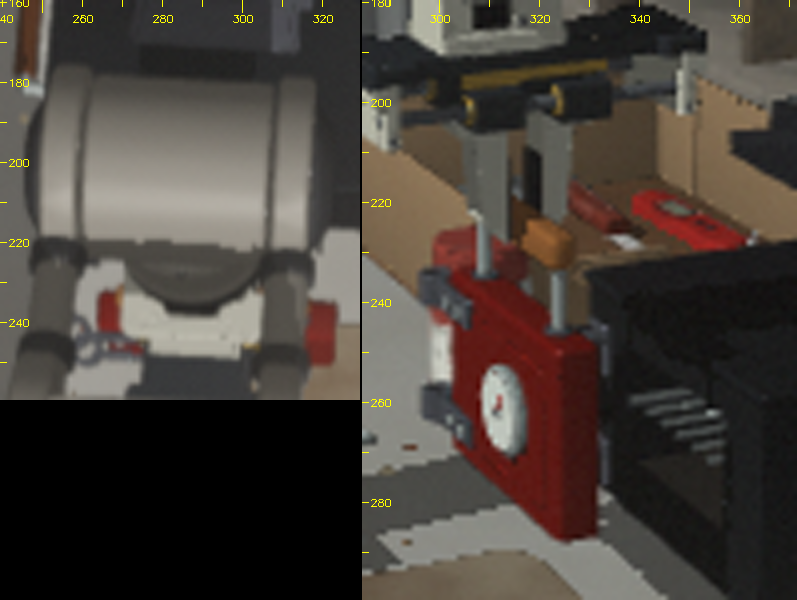

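The side crop shows the door held with its knuckles at about (299,234) and (299,258). The pins are hidden behind it. I'll take one zoomed comparison of the knuckles now against the pins from the first pictures.

```bash
python3 - <<'E'
from look import *
t0,s0,t3,s3=[cv2.imread(f'pics/{k}.png') for k in('top0','side0','top3','side3')]
b=lambda i:cv2.convertScaleAbs(i,alpha=1.6,beta=20)
mosaic('m4',[(0,0,crop(b(t3),250,230,40,30,10)),(400,0,crop(b(t0),245,200,40,30,10)),(0,300,crop(b(s3),288,226,40,40,7.4)),(400,300,crop(b(s0),315,234,40,40,7.4))])
E
```

```text
(no output)
```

View pics/m4.png

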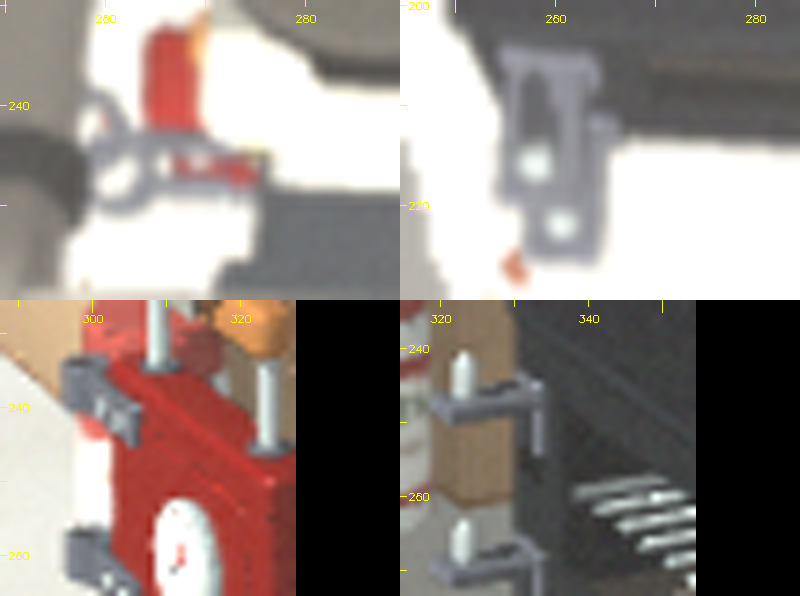

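The zoom shows the lower knuckle ring in the top view at (261.7,247.5), and the pins at (258.0,216.1) and (260.7,222.1). In the side view the pins are at column 323.0 and the knuckles at about column 300.4.

```bash
python3 - <<'E'
from fit import *
np.set_printoptions(precision=2,suppress=True)
tcp=np.array([500.5,56.8,396.5-325.7]);yaw=1.53-np.pi/2
R=np.array([[np.cos(yaw),-np.sin(yaw),0],[np.sin(yaw),np.cos(yaw),0],[0,0,1]])
def k(P,d): return (tcp+R@np.array([P[0],P[1]+d,P[2]],float))[None]
for d in(0,-1.4,-3): print(d,'low top',proj('top',k((-13,89,24),d)),'side U',proj('side',k((-13,89,103),d)),'L',proj('side',k((-13,89,33),d)),'cornF',proj('side',k((-13,-75,0),d)),'R',proj('side',k((13,-75,0),d)),'dialcol',proj('side',k((-14,0,55),d)))
# pin: fit xy of pin
obs=[('top',136,(258,216.1)),('top',64,(260.7,222.1)),('side',138,(323,240.3)),('side',120,(323,246.7)),('side',68,(322.9,262.8)),('side',50,(322.9,269))]
f=lambda q:np.concatenate([proj(c,np.array([[q[0],q[1],z]]))[0]-uv for c,z,uv in obs])
s=least_squares(f,[567,148]);print(s.x,f(s.x).reshape(-1,2).T)
# knuckle obs xy
ob=[('top',24+70.8,(261.7,247.5)),('side',103+70.8,(300.3,234.4)),('side',33+70.8,(300.6,257.4))]
g=lambda q:np.concatenate([proj(c,np.array([[q[0],q[1],z]]))[0]-uv for c,z,uv in ob])
u=least_squares(g,[487,145]);print(u.x,g(u.x).reshape(-1,2).T, 'pred d=0',k((-13,89,0),0))
E
```

```text
0 low top [[259.43 247.12]] side U [[298.66 233.42]] L [[299.02 256.51]] cornF [[322.32 288.97]] R [[331.28 287.29]] dialcol [[310.72 259.95]]
-1.4 low top [[259.96 247.15]] side U [[298.84 233.57]] L [[299.21 256.67]] cornF [[322.54 289.17]] R [[331.51 287.49]] dialcol [[310.92 260.12]]
-3 low top [[260.57 247.19]] side U [[299.05 233.74]] L [[299.41 256.86]] cornF [[322.79 289.41]] R [[331.76 287.72]] dialcol [[311.15 260.32]]
[567.35 148.19] [[ 0.15  0.09 -0.47 -0.48 -0.38 -0.39]
 [-0.83 -0.82  0.8   0.2   0.6   0.03]]
[491.8  139.23] [[ 0.41 -0.41 -0.36]
 [-0.59 -0.28 -0.12]] pred d=0 [[491.14 146.26  70.8 ]]
```

```bash
python3 - <<'E'
from fit import *
np.set_printoptions(precision=2,suppress=True)
tcp=np.array([500.5,56.8,396.5-325.7]);yaw=1.53-np.pi/2
R=np.array([[np.cos(yaw),-np.sin(yaw),0],[np.sin(yaw),np.cos(yaw),0],[0,0,1]])
for d in(0,-2,-4,-6):
  for P in((0,75,110),(0,-75,110)): print(d,P,proj('top',(tcp+R@np.array([P[0],P[1]+d,P[2]],float))[None]))
import cv2
t=cv2.imread('pics/top3.png')
for r in(234,236,238,240,242,244): 
  v=t[r].astype(int);m=v[:,2]-v[:,1]; print(r,'L',m[260:272],'R',m[314:328])
E
```

```text
0 (0, 75, 110) [[262.11 236.41]]
0 (0, -75, 110) [[322.64 239.75]]
-2 (0, 75, 110) [[262.92 236.45]]
-2 (0, -75, 110) [[323.45 239.79]]
-4 (0, 75, 110) [[263.73 236.5 ]]
-4 (0, -75, 110) [[324.26 239.84]]
-6 (0, 75, 110) [[264.53 236.54]]
-6 (0, -75, 110) [[325.06 239.88]]
234 L [ 2  3  2  4 22 57 70 72 61 42 28  4] R [ 4  5  5 10  6  5  5  6  5  5  4  4  4  3]
236 L [ 3  2  2  5 30 63 71 72 68 48 22  4] R [ 4  5 11 36 49 49 48 47 42 32 13  4  3  2]
238 L [ 2  2  3  4 36 67 75 75 73 53 17  3] R [ 5  6 17 40 60 62 63 63 63 48 20  4  3  2]
240 L [ 2  1  2  6 41 75 80 80 77 54 18  4] R [ 3  5  8 35 64 66 66 66 63 46 18  6  5  5]
242 L [16  3  1  4 19 47 57 61 63 54 27  4] R [ 4  9 38 69 71 70 71 69 67 46 16 14 14 14]
244 L [ 0  0  0 -1 -1  0  1  3  2  1  2  2] R [ 4 10 43 74 79 76 76 76 73 50 17 14 15 15]
```

```bash
python3 rel.py 575.8 62.2 396.5 1.531
```

```text
at [500.5  56.8 396.4] 1.53 go 8.5 75.1 -0.1 -0.001
```

Scaled: 75 mm is 0.75, 70 mm is 0.7.

>>> shift_gripper(
  moves=[
    [0,0.085,0.25,0,0],
    [0,0.085,0.5,0,0],
    [0,0.085,0.7,0,0],
    [0,0.085,0.75,0,0],
    [0,0.085,0.75,0,0],
  ],
)

```text
time: 6.98
tool_pos: [575.4, 62.4, 395.6]
tcp_rot: [-3.141, -0.0, 1.53]
contact_force: [-0.5, -0.2, -5.1]
grip_width: 16.0
finger_force: 30.0
```

>>> shift_gripper(
  moves=[
    [0,0,0,0.05,0],
    [0,0,0,0.1,0],
    [0,0,0,0.15,0],
    [0,0,0,0.15,0],
    [0,0,0,0.15,0],
  ],
)

```text
time: 7.6
tool_pos: [575.7, 62.4, 380.8]
tcp_rot: [3.141, -0.0, 1.53]
contact_force: [0.9, -0.2, -5.0]
grip_width: 15.8
finger_force: 30.0
```

```bash
python3 - <<'E'
from look import *
t=snap('top','top5')['color'][:,:,::-1].copy()
s=snap('side','side5')['color'][:,:,::-1].copy()
b=lambda i:cv2.convertScaleAbs(i,alpha=1.6,beta=20)
mosaic('m5',[(0,0,crop(b(t),243,200,40,30,10)),(400,0,crop(b(s),312,225,45,60,8))])
E
python3 rel.py 575.8 62.2 360.7 1.531
```

```text
at [575.7  62.4 380.9] 1.53 go -0.2 0.1 20.2 -0.001
```

View pics/m5.png

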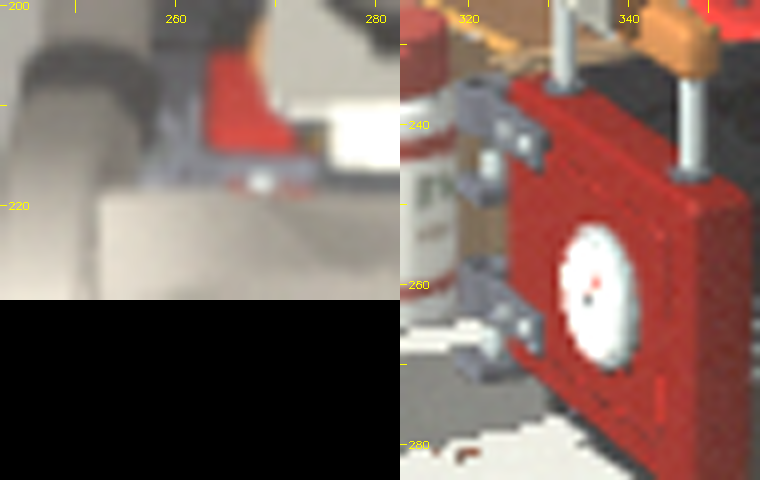

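In the side crop both pins, at column 323, sit centred just under the knuckles. I'll lower the door while watching the force.

>>> shift_gripper(
  moves=[
    [0,0,0,0.02,0],
    [0,0,0,0.04,0],
    [0,0,0,0.05,0],
    [0,0,0,0.05,0],
  ],
)

```text
time: 8.2
tool_pos: [575.9, 62.4, 375.9]
tcp_rot: [3.141, -0.0, 1.53]
contact_force: [1.4, -0.6, -3.3]
grip_width: 15.5
finger_force: 30.0
```

>>> shift_gripper(
  moves=[
    [0,0,0,0.02,0],
    [0,0,0,0.03,0],
    [0,0,0,0.03,0],
  ],
)

```text
time: 8.57
tool_pos: [576.0, 62.4, 373.1]
tcp_rot: [3.14, -0.0, 1.53]
contact_force: [2.7, -0.8, -1.7]
grip_width: 15.7
finger_force: 30.1
```

```bash
python3 -c "
from plant import bot;o=bot.get_obs();print(o['contact_force'],o['moment'],o['tool_pos'])"
```

```text
[ 2.69374359 -0.77250642 -1.70125618] [ 0.1909506  -0.70953869 -0.27120324] [575.96551853  62.36545295 373.07992288]
```

>>> shift_gripper(
  moves=[
    [0,0,0.015,0,0],
    [0,0,0.015,0.015,0],
    [0,0,0.015,0.03,0],
    [0,0,0.015,0.03,0],
  ],
)

```text
time: 9.07
tool_pos: [577.2, 62.4, 369.3]
tcp_rot: [-3.141, -0.0, 1.53]
contact_force: [3.9, 1.2, -4.2]
grip_width: 15.8
finger_force: 30.1
```

```bash
python3 -c "
from plant import bot;o=bot.get_obs();print(o['contact_force'],o['moment'],o['tool_pos'])"
```

```text
[ 3.88546812  1.20429416 -4.19284623] [ 0.26125036 -0.73952772 -0.26682749] [577.20016319  62.42615333 369.32714364]
```

Units first: shifts go in units of 100 mm. So 5 mm is 0.05, 3 mm is 0.03.

>>> shift_gripper(
  moves=[
    [0,0,0.01,0.01,0],
    [0,0,0.01,0.03,0],
    [0,0,0.01,0.05,0],
    [0,0,0.01,0.05,0],
  ],
)

```text
time: 9.57
tool_pos: [578.0, 62.4, 364.3]
tcp_rot: [-3.141, -0.0, 1.53]
contact_force: [1.5, 2.6, -5.4]
grip_width: 15.8
finger_force: 30.0
```

```bash
python3 -c "
from plant import bot;o=bot.get_obs();print(o['contact_force'],o['moment'],o['tool_pos'])"
```

```text
[ 1.49025321  2.62009248 -5.41750616] [ 0.41947469 -0.3653414  -0.12525936] [578.03261321  62.37791774 364.27748009]
```

>>> shift_gripper(
  moves=[
    [0,0.005,0.002,0.01,0],
    [0,0.005,0.002,0.02,0],
    [0,0.005,0.002,0.03,0],
    [0,0.005,0.002,0.04,0],
    [0,0.005,0.002,0.04,0],
  ],
)

```text
time: 10.2
tool_pos: [578.4, 62.6, 361.0]
tcp_rot: [3.141, 0.0, 1.53]
contact_force: [0.6, -0.6, -1.6]
grip_width: 15.7
finger_force: 30.0
```

```bash
python3 -c "
from plant import bot;o=bot.get_obs();print(o['contact_force'],o['moment'],o['tool_pos'])"
```

```text
[ 0.63386841 -0.59697579 -1.60219829] [ 0.0083491  -0.00599005 -0.01857958] [578.42825532  62.6104451  360.98676303]
```

Scaled: 1 mm is 0.01.

>>> shift_gripper(
  moves=[
    [0,0,0,0.01,0],
    [0,0,0,0.01,0],
  ],
)

```text
time: 10.45
tool_pos: [578.5, 62.4, 360.5]
tcp_rot: [3.14, 0.001, 1.53]
contact_force: [-0.5, -4.0, 4.4]
grip_width: 16.0
finger_force: 30.0
```

>>> shift_gripper(
  moves=[
    [40,0,0,-0.005,0],
    [40,0,0,-0.005,0],
    [40,0,0,-0.005,0],
    [40,0,0,-0.005,0],
    [40,0,0,-0.005,0],
  ],
)

```text
time: 11.08
tool_pos: [578.4, 62.8, 360.2]
tcp_rot: [-3.142, -0.0, 1.53]
contact_force: [-0.9, -0.0, 0.2]
grip_width: 40.1
finger_force: 0.0
```

>>> shift_gripper(
  moves=[
    [60,0,0,-0.2,0],
    [60,0,0,-0.6,0],
    [60,0,0,-1,0],
    [60,0,0,-1,0],
    [60,0,0,-1,0],
  ],
)

```text
time: 11.7
tool_pos: [578.2, 62.8, 459.5]
tcp_rot: [-3.141, -0.0, 1.53]
contact_force: [-0.9, 0.9, -1.2]
grip_width: 59.7
finger_force: 0.0
```

```bash
python3 rel.py 467.3 366.4 461 0.24; python3 rel.py 453 425 461 0.24
```

```text
at [578.2  62.8 459.5] 1.53 go 298.9 -123.1 -1.5 1.29
at [578.2  62.8 459.5] 1.53 go 356.9 -139.8 -1.5 1.29
```

Scaled: 357 mm is 3.57, -140 mm is -1.4.

>>> shift_gripper(
  moves=[
    [80,3.57,-1.4,0,0.92],
    [80,3.57,-1.4,0,0.92],
    [80,3.57,-1.4,0,0.92],
    [80,3.57,-1.4,0,0.92],
    [80,3.57,-1.4,0,0.92],
  ],
)

```text
time: 12.32
tool_pos: [483.1, 339.1, 458.6]
tcp_rot: [-3.141, 0.003, 0.653]
contact_force: [0.5, 0.7, -0.3]
grip_width: 80.1
finger_force: 0.0
```

```bash
python3 rel.py 452.8 425.8 410 0.24
```

```text
at [483.1 339.1 458.6] 0.653 go 28.6 -87.2 48.6 0.413
```

>>> shift_gripper(
  moves=[
    [70,0.29,-0.87,0,0.413],
    [70,0.29,-0.87,0.3,0.413],
    [70,0.29,-0.87,0.8,0.413],
    [70,0.29,-0.87,1.3,0.413],
    [70,0.29,-0.87,1.5,0.413],
  ],
)

```text
time: 12.95
tool_pos: [452.4, 423.5, 305.0]
tcp_rot: [3.138, 0.008, 0.246]
contact_force: [-0.1, -0.2, -0.2]
grip_width: 70.1
finger_force: 0.0
```

```bash
python3 - <<'E'
from rel import *
rel(452.8,425.8,206,.24)
from look import *
t=snap('top','top6')['color'][:,:,::-1].copy()
s=snap('side','side6')['color'][:,:,::-1].copy()
b=lambda i:cv2.convertScaleAbs(i,alpha=1.5,beta=15)
mosaic('m6',[(0,0,crop(b(s),225,190,75,90,5)),(376,0,crop(b(s),310,180,70,125,4.6)),(0,452,crop(t,140,230,90,48,3))])
E
```

```text
at [452.4 423.5 305. ] 0.246 go 1.0 -2.2 99.0 0.006
```

View pics/m6.png

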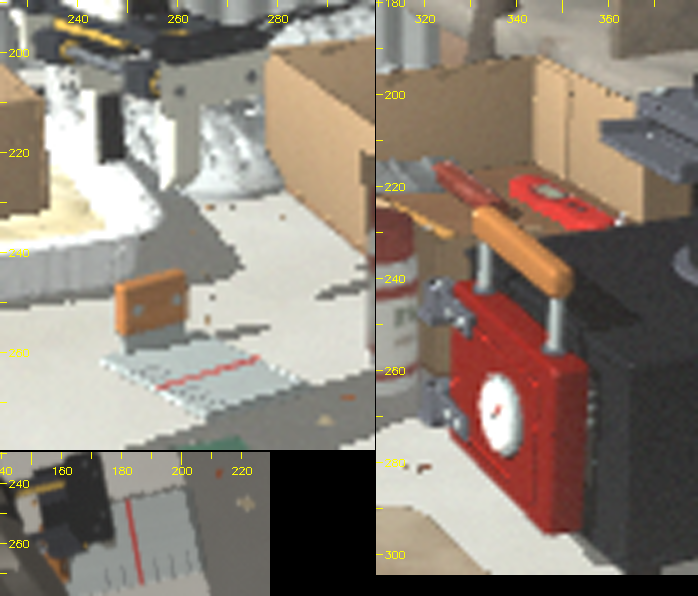

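The door hangs shut against the opening. The damper handle is at about (253,251) in the side view and the fingers are above it. Before going down I'll check the white tray's clearance.

```bash
python3 - <<'E'
from fit import *
np.set_printoptions(precision=1,suppress=True)
print(tri((257,231.5),(121,240)),tri((257,231.5),(117,246)))
# handle face centre from latest side: rows 
print(proj('side',np.array([[452.8,425.8,35.],[452.8,425.8,53]])))
for z in(0,30,60,90): # tray right wall top near rear in top view
    c=C['top'];d=np.linalg.inv(c['K'])@[118,265,1];o=-c['R'].T@c['t'];v=c['R'].T@d;print(z,o+v*(z-o[2])/v[2])
E
```

```text
[505.9 521.3  64. ] [496.5 529.8  61.6]
[[254.3 250.1]
 [254.1 245. ]]
0 [451.1 545.6   0. ]
30 [447.1 534.8  30. ]
60 [443.2 523.9  60. ]
90 [439.2 513.1  90. ]
```

```bash
python3 rel.py 452.8 425.8 206 .24
```

```text
at [452.7 423.5 305.7] 0.246 go 0.6 -2.2 99.7 0.006
```

>>> shift_gripper(
  moves=[
    [50,0.01,-0.02,0,0],
    [50,0.01,-0.02,0.4,0],
    [50,0.01,-0.02,0.8,0],
    [50,0.01,-0.02,0.98,0],
    [50,0.01,-0.02,0.98,0],
  ],
)

```text
time: 13.68
tool_pos: [454.3, 426.4, 212.2]
tcp_rot: [3.141, 0.001, 0.246]
contact_force: [0.6, 1.1, 0.3]
grip_width: 49.6
finger_force: 0.0
```

```bash
python3 rel.py 452.8 425.8 206 .24
```

```text
at [454.3 426.4 212.2] 0.246 go -1.6 0.2 6.2 0.006
```

Scaled: 5 mm is 0.05, -1 mm is -0.01.

>>> shift_gripper(
  moves=[
    [50,-0.01,0,0.05,0],
    [50,-0.01,0,0.05,0],
    [50,-0.01,0,0.05,0],
  ],
)

```text
time: 14.05
tool_pos: [453.3, 426.2, 208.1]
tcp_rot: [-3.141, -0.001, 0.246]
contact_force: [-0.3, -0.4, 0.0]
grip_width: 49.9
finger_force: 0.0
```

```bash
python3 rel.py 452.8 425.8 206 .24
```

```text
at [453.3 426.2 208.1] 0.246 go -0.6 0.2 2.1 0.006
```

>>> shift_gripper(
  moves=[
    [0,0,0,0,0],
    [0,0,0,0,0],
    [0,0,0,0,0],
    [0,0,0,0,0],
    [0,0,0,0,0],
  ],
)

```text
time: 14.68
tool_pos: [453.2, 426.0, 207.2]
tcp_rot: [3.141, 0.0, 0.246]
contact_force: [0.5, -0.2, 0.8]
grip_width: 13.6
finger_force: 30.0
```

```bash
python3 rel.py 452.8 425.8 206 .24
```

```text
at [453.2 426.  207.2] 0.246 go -0.4 0.1 1.2 0.006
```

```bash
python3 - <<'E'
from fit import *
import cv2
np.set_printoptions(precision=2,suppress=True)
g=cv2.GaussianBlur(cv2.imread('pics/top0.png'),(0,0),.8).astype(float).sum(2)
c=C['top'];o=-c['R'].T@c['t']
def bp(u,v,z): 
    d=c['R'].T@np.linalg.inv(c['K'])@[u,v,1]; return o+d*(z-o[2])/d[2]
def edge(rows,a,b,sgn):
    pts=[]
    xa,xb=a;
    for r in rows:
        x0=xa+(xb-xa)*(r-rows[0])/(rows[-1]-rows[0]); w=np.arange(int(round(x0))-4,int(round(x0))+5)
        d=np.clip(sgn*(g[r,w+1]-g[r,w-1]),0,None); k=d.argmax(); s=slice(max(0,k-1),k+2)
        pts.append((r,(w[s]*d[s]).sum()/d[s].sum()))
    p=np.array(pts); 
    for _ in range(4):
        f=np.polyfit(p[:,0],p[:,1],1);e=np.abs(np.polyval(f,p[:,0])-p[:,1]);p=p[e<=max(.5,1.5*np.median(e))]
    print('n',len(p),'rms',np.std(np.polyval(f,p[:,0])-p[:,1])); return f
def world(f,rows,z): 
    A,B=[bp(np.polyval(f,r),r,z) for r in(rows[0],rows[-1])]
    # A rear, B front
    yaw=np.arctan2(A[1]-B[1],A[0]-B[0]); return A,B,yaw
for n,rows,a,sg,z in(('roofL',range(120,156),(273.3,270.3),1,256),('roofR',range(125,158),(319.5,317.3),-1,256),('lidL',range(128,198),(255.5,249.5),-1,150),('lidR',range(130,200),(341,337),1,150)):
    f=edge(rows,a,None,sg);print(n,*world(f,rows,z))
E
```

```text
n 25 rms 0.151343116098833
roofL [778.49 109.11 256.  ] [688.87 112.94 256.  ] -0.04276428709391181
n 23 rms 0.1538229657162987
roofR [767.72  -6.92 256.  ] [685.87  -2.72 256.  ] -0.05123092225658837
n 70 rms 0.22330421275398574
lidL [799.95 162.45 150.  ] [611.9  170.46 150.  ] -0.04260431546262081
n 44 rms 0.21816573900613673
lidR [798.58 -64.51 150.  ] [610.28 -53.56 150.  ] -0.05805323434796586
```

Scaled: -200 mm is -2, -20 mm is -0.2.

>>> shift_gripper(
  moves=[
    [0,0,0,-0.2,0],
    [0,0,0,-0.8,0],
    [0,0,0,-1.4,0],
    [0,0,0,-2,0],
    [0,0,0,-2.6,0],
  ],
)

```text
time: 15.3
tool_pos: [452.8, 425.8, 468.8]
tcp_rot: [3.142, 0.001, 0.246]
contact_force: [0.1, 0.6, -2.6]
grip_width: 14.0
finger_force: 30.0
```

```bash
python3 rel.py 514.7 62.8 466 1.523
```

```text
at [452.8 425.8 468.8] 0.246 go -28.3 367.2 2.8 -1.277
```

Scaled: 230 mm is 2.3, 190 mm is 1.9.

>>> shift_gripper(
  moves=[
    [0,-0.03,0.4,0,-0.1],
    [0,-0.08,0.9,0,-0.28],
    [0,-0.12,1.4,0,-0.46],
    [0,-0.16,1.9,0,-0.64],
    [0,-0.2,2.3,0,-0.82],
  ],
)

```text
time: 15.92
tool_pos: [489.7, 196.2, 466.8]
tcp_rot: [-3.141, 0.001, 1.071]
contact_force: [0.1, 0.0, -2.2]
grip_width: 13.7
finger_force: 30.0
```

```bash
python3 rel.py 514.7 62.8 466 1.523
```

```text
at [489.7 196.2 466.8] 1.071 go -105.1 85.9 0.8 -0.452
```

>>> shift_gripper(
  moves=[
    [0,-0.35,0.3,0,-0.12],
    [0,-0.75,0.6,0,-0.25],
    [0,-0.95,0.78,0,-0.37],
    [0,-1.05,0.86,0,-0.452],
    [0,-1.05,0.86,0,-0.452],
  ],
)

```text
time: 16.55
tool_pos: [514.1, 63.8, 466.7]
tcp_rot: [-3.14, -0.0, 1.515]
contact_force: [0.8, 0.9, -3.0]
grip_width: 14.1
finger_force: 30.0
```

>>> shift_gripper(
  moves=[
    [0,0,0,0,0],
    [0,0,0,0,0],
  ],
)

```text
time: 16.8
tool_pos: [514.0, 65.3, 467.2]
tcp_rot: [-3.141, -0.0, 1.518]
contact_force: [0.2, -0.6, -1.7]
grip_width: 14.1
finger_force: 30.0
```

```bash
cat > redline.py <<'E'
from look import *
from fit import C,proj,least_squares
from rel import rel
def line(cam,tag,near,w=30):
    c=snap(cam,tag);i=c['color'].astype(int)
    u0,v0=int(near[0]),int(near[1]);s=i[v0-w:v0+w,u0-w:u0+w]
    m=(s[:,:,0]-np.maximum(s[:,:,1],s[:,:,2]))>40
    n,l,st,ce=cv2.connectedComponentsWithStats(m.astype(np.uint8),connectivity=8)
    for k in range(1,n):
        if st[k,4]>=8: print(cam,'comp',st[k,4],(st[k,:4]+[u0-w,v0-w,0,0]),ce[k]+[u0-w,v0-w])
o=bot.get_obs();p=o['tool_pos'];y=o['tcp_rot'][2]-np.pi/2
def pt(a,b,z): return np.array([[p[0]+a*np.cos(y)-b*np.sin(y),p[1]+a*np.sin(y)+b*np.cos(y),p[2]-207.2+z]])
if __name__=='__main__':
    np.set_printoptions(precision=2,suppress=True)
    print(p,y)
    for cam in('top','side'):
        q=[proj(cam,pt(66,b,5))[0] for b in(40,-40,0)];print(cam,'pred L,R,mid',*q); line(cam,cam+'L'+sys.argv[1],q[2])
E
python3 redline.py a; python3 rel.py 514.7 62.8 444.2 1.523
```

```text
[513.97  65.28 467.17] -0.053038955864863846
top pred L,R,mid [272.73 197.11] [306.68 199.4 ] [289.71 198.26]
top comp 84 [313 208   6  19] [315.86 218.93]
side pred L,R,mid [334.76 202.19] [347.37 209.73] [340.92 205.87]
side comp 18 [314 200   7   6] [317.61 202.44]
side comp 129 [323 216  24  19] [333.9  226.47]
side comp 123 [339 218  23  12] [349.24 224.2 ]
side comp 43 [310 225   8  10] [312.33 228.28]
at [514.   65.2 467.2] 1.518 go -2.3 0.8 23.0 -0.005
```

```bash
python3 - <<'E'
import cv2
for f in('sideLa','topLa'):
    i=cv2.imread(f'pics/{f}.png').astype(int);r=i[:,:,2]-(i[:,:,1]+i[:,:,0])//2
    print(f)
    if f=='sideLa': 
        for y in range(196,218): print(y,*('%3d'%v for v in r[y,326:358]))
    else:
        for y in range(188,206): print(y,*('%3d'%v for v in r[y,262:318:2]))
E
```

```text
sideLa
196   4   8  19  21  23  22  21  21  20  21  19  20  21  21  19  21  21  20  27  35  37  37  37  41  36  32  37  36  27  11  10   9
197   4  18  20  21  23  22  21  21  20  20  20  22  19  22  22  22  19  20  27  36  37  38  38  39  39  36  32  35  36  38  28   9
198  15  21  22  22  22  22  21  21  20  20  20  19  20  21  21  20  18  18  26  35  36  37  38  39  39  35  31  36  39  37  36  38
199  20  23  23  22  21  22  21  20  20  21  21  21  21  20  20  21  20  19  26  33  35  37  36  39  37  35  33  35  37  36  38  37
200  20  21  22  23  22  20  22  21  19  19  20  20  21  21  20  19  19  20  25  33  35  36  37  38  30  25  12  16  19  25  36  37
201  21  22  20  20  21  21  20  20  22  21  20  20  20  19  18  19  15   9  13  17   9   9   2   1  -1  -1  -1   0   0   1   7  26
202  21  22  20  22  21  20  20  16  22  35  26   6   5   0  -2  -2  -1  -1  -1  -1  -1  -2  -3  -3  -3  -3  -2  -3  -1  -2  -1   0
203  10   9  10   6   0  -1  -1  -1  -2  13  37  38  15   1  -1  -1  -2  -1  -1  -1  -2  -1  -3  -4  -2  -2  -2  -2  -4  -3  -2  -2
204  -1   0  -1   0  -3  -2  -3  -2  
[... 3204 characters left out ...]
   3
200  10  10  10  10  11  10  11  11  11  11  10  10  10  10  11  11  11  10  10  10   9  10  10  11  11   6   0   1
201  11  11   9  10  10  10  11  10  10  11  10   9  10  12  10  11  12  11  10   9   9  11  10  10  10   7   2   2
202  10  10  10  10  10  10  11  12  11  11  11  10  10  11  11  10  10  10  10  10   8  10  11  11  10   6   2   2
203  11  10  10  10  10  10  11  11  10  11  11  11  10  10  10   9  10  10  10  10   9  10  10  11  10   6   2   2
204  10  10  10  10  10  11  10  10  11  11  10  11  10  10  10  10  11  11  11  10   8  10  10  10  11   5   2   3
205  10  10  11  11  10   9  10  11  11  11  10  11  10  10  10  10  10  10  11  10   8  10  10  10  10   6  11   5
```

Scaled: 23 mm is 0.23, -2.3 mm is -0.023.

>>> shift_gripper(
  moves=[
    [0,-0.023,0.008,0.1,-0.005],
    [0,-0.023,0.008,0.2,-0.005],
    [0,-0.023,0.008,0.23,-0.005],
    [0,-0.023,0.008,0.23,-0.005],
    [0,-0.023,0.008,0.23,-0.005],
  ],
)

```text
time: 17.52
tool_pos: [514.9, 62.2, 444.5]
tcp_rot: [3.141, -0.0, 1.523]
contact_force: [0.3, -0.7, -2.6]
grip_width: 13.1
finger_force: 30.0
```

>>> shift_gripper(
  moves=[
    [0,0,0,0,0],
    [0,0,0,0,0],
  ],
)

```text
time: 17.77
tool_pos: [514.8, 62.2, 444.4]
tcp_rot: [3.141, -0.0, 1.523]
contact_force: [0.3, -0.9, -2.6]
grip_width: 13.8
finger_force: 30.0
```

```bash
python3 rel.py 514.7 62.8 444.2 1.523;python3 rel.py 570 60.2 444.2 1.523
```

```text
at [514.8  62.2 444.4] 1.523 go 0.6 -0.1 0.2 -0.0
at [514.8  62.2 444.4] 1.523 go 0.6 55.2 0.2 -0.0
```

>>> shift_gripper(
  moves=[
    [0,0.005,0.1,0,0],
    [0,0.005,0.2,0,0],
    [0,0.005,0.3,0,0],
    [0,0.005,0.38,0,0],
    [0,0.005,0.38,0,0],
  ],
)

```text
time: 18.4
tool_pos: [553.4, 60.8, 443.8]
tcp_rot: [-3.141, -0.0, 1.522]
contact_force: [0.1, 0.1, -2.0]
grip_width: 13.5
finger_force: 30.0
```

>>> shift_gripper(
  moves=[
    [0,0,0.05,0,0],
    [0,0,0.1,0,0],
    [0,0,0.15,0,0],
    [0,0,0.2,0,0],
    [0,0,0.2,0,0],
  ],
)

```text
time: 19.02
tool_pos: [573.1, 59.9, 444.1]
tcp_rot: [-3.142, -0.0, 1.523]
contact_force: [-0.5, -0.5, -2.4]
grip_width: 13.8
finger_force: 30.0
```

```bash
python3 -c "
from plant import bot;o=bot.get_obs();print(o['contact_force'],o['moment'],o['tool_pos'])"
```

```text
[-0.50162621 -0.51990114 -2.42323433] [-0.08408159  0.15829606 -0.01025059] [573.07501094  59.88100467 444.08430888]
```

>>> shift_gripper(
  moves=[
    [0,0,0.08,0,0],
    [0,0,0.16,0,0],
    [0,0,0.24,0,0],
    [0,0,0.32,0,0],
    [0,0,0.36,0,0],
  ],
)

```text
time: 19.65
tool_pos: [609.3, 58.1, 444.0]
tcp_rot: [-3.141, -0.0, 1.523]
contact_force: [0.1, -0.1, -2.1]
grip_width: 13.6
finger_force: 30.0
```

```bash
python3 redline.py b;  python3 - <<'E'
import cv2
i=cv2.imread('pics/sideLb.png').astype(int);r=i[:,:,2]-(i[:,:,1]+i[:,:,0])//2
for y in range(193,218): print(y,*('%3d'%v for v in r[y,358:398]))
E
```

```text
[609.29  58.12 443.98] -0.04827270134170103
top pred L,R,mid [277.42 161.69] [310.31 163.76] [293.87 162.73]
side pred L,R,mid [365.46 206.64] [379.27 214.16] [372.2  210.31]
side comp 21 [346 205   8   6] [350.19 207.05]
side comp 108 [342 218  20  12] [350.5  224.73]
side comp 42 [342 232   8   8] [344.67 236.31]
193   4   4   3   3   8   8   7   8   8   7   7   7   6   7   8   8   7   8   7   8   8   8   3   1   0   0   3   1   0  -1  -1   1   0   1  -3   0   0   1  -2   1
194   2   4   4   3   7   9   7   8   8   8   6   5   5   6   6   5   5   6   6   7   6   7   2   1   1   2   0   0   1   1   2   1  -1   2  -2   1   0   1   0   0
195   3   3   4   2   7   9   9   9   8   9   8   8   8   8   6   6   6   7   7   6   6   7   2   0   0  -1   1   2   1  -1  -2   0   0   0  -1  -1  -2   0   0   0
196   3   4   4   2   7  10   9  10  10   8   9   9   8   7   6   7   7   6   5   5   7   3   0   1   0   0   0   1   3   0  -1  -1  -1   1  -1  -2 
[... 2759 characters left out ...]
  -2  -3  -3  -2  -1  -2  -4  -2  -1   0  -2
214  -3  -3  -2  -2  -3  -2  -4  -6  -6  -5  -5  -5  -6  -5  -5  -7  -6  -6  -4  -4  23  46  19  -3  -3  -3  -3  -2  -4  -3  -1  -2  -2  -3  -1  -2  -1  -2  -2  -1
215  -6  -7  -6  -5  -5  -6  -6  -7  -7  -6  -5  -5  -6  -7  -6  -6  -5  -4  -3  -4   0   1   1  -1  -3  -3  -1  -4  -4  -2  -2  -3  -4  -2   0  -1   0  -3  -2  -1
216  -6  -4  -6  -4  -5  -6  -7  -7  -5  -4  -3  -4  -5  -3  -4  -4  -4  -4  -2  -1  -2  -2  -3  -2  -1  -1  -3  -3  -3  -4  -2  -1  -1  -1  -1  -2  -1  -1  -2  -3
217  -5  -3  -2  -4  -4  -3  -4  -3   5   6  14  16  16   1   0   0  -1  -5  -3  -1  -1   0  -1   0  -3  -5  -2  -5  -4  -1  -2  -2  -2  -2  -2  -1  -2  -3  -3  -4
```

```bash
python3 - <<'E'
from redline import *
from scipy.ndimage import map_coordinates
i=cv2.imread('pics/sideLb.png').astype(float)
g=i.mean(2);r=i[:,:,2]-(i[:,:,1]+i[:,:,0])/2
for b in(-30,-20,-10,0,10,20,30):
    a=np.arange(60,90,1.)
    uv=np.array([proj('side',pt(x,b,5))[0] for x in a])
    s=lambda im:map_coordinates(im,[uv[:,1],uv[:,0]],order=1)
    rr=np.clip(s(r)-5,0,None); print(b,'line a=%.1f'%((rr*a)[:14].sum()/rr[:14].sum()),'lum',*s(g).astype(int))
E
```

```text
-30 line a=66.9 lum 111 109 107 101 95 88 85 81 79 84 90 98 103 107 111 112 111 110 107 103 98 91 85 79 75 71 68 66 67 67
-20 line a=67.2 lum 85 83 80 78 75 75 75 77 81 88 95 101 105 106 106 104 103 101 98 95 93 91 90 88 82 75 70 70 69 69
-10 line a=67.4 lum 59 58 56 54 52 48 45 44 45 47 50 53 57 59 60 61 61 60 59 58 57 55 53 54 56 59 62 65 68 69
0 line a=67.2 lum 59 58 57 55 52 49 47 46 46 47 50 53 56 58 59 60 59 59 58 58 56 55 52 50 47 45 42 40 40 42
10 line a=67.8 lum 59 58 57 54 51 49 47 46 45 46 48 50 52 55 57 58 59 59 59 57 56 54 52 49 47 43 40 37 36 35
20 line a=67.6 lum 60 58 56 54 51 49 47 46 46 47 48 50 52 55 57 58 59 60 60 60 59 55 52 49 46 43 40 39 37 36
30 line a=67.9 lum 59 57 55 53 52 50 49 48 48 48 49 50 51 53 55 56 57 58 58 58 56 53 51 47 44 41 38 36 34 33
```

Scaled: 7 mm is 0.07, 3 mm is 0.03.

>>> shift_gripper(
  moves=[
    [0,0,0.03,0,0],
    [0,0,0.07,0,0],
    [0,0,0.07,0.01,0],
    [0,0,0.07,0.02,0],
    [0,0,0.07,0.02,0],
  ],
)

```text
time: 20.38
tool_pos: [615.6, 57.9, 442.3]
tcp_rot: [3.141, -0.0, 1.523]
contact_force: [0.4, 0.1, -2.4]
grip_width: 13.7
finger_force: 30.0
```

```bash
python3 -c "
from plant import bot;o=bot.get_obs();print(o['contact_force'],o['moment'],o['tool_pos'])"
```

```text
[ 0.43058123  0.05494002 -2.39487173] [-0.12160612  0.05605514  0.03660147] [615.63232429  57.88691568 442.33167348]
```

>>> shift_gripper(
  moves=[
    [14,0,0,0,0],
    [40,0,0,0,0],
    [40,0,0,0,0],
    [40,0,0,0,0],
    [40,0,0,0,0],
  ],
)

```text
time: 21.0
tool_pos: [615.7, 57.9, 442.3]
tcp_rot: [3.141, -0.0, 1.523]
contact_force: [-0.3, -0.1, 0.9]
grip_width: 40.0
finger_force: 0.0
```

```bash
python3 rel.py 480 250 460 1.523
```

```text
at [615.7  57.9 442.3] 1.523 go 185.4 -144.8 -17.7 -0.0
```

>>> shift_gripper(
  moves=[
    [60,0,0,-0.3,0],
    [60,0,0,-0.6,0],
    [60,0.5,-0.5,-0.6,0],
    [60,1,-0.9,-0.6,0],
    [60,1.5,-1.2,-0.6,0],
  ],
)

```text
time: 21.62
tool_pos: [504.3, 209.7, 502.6]
tcp_rot: [3.141, -0.0, 1.522]
contact_force: [0.4, 0.2, -0.1]
grip_width: 60.3
finger_force: 0.0
```

>>> shift_gripper(
  moves=[
    [60,1,-0.5,0,0.1],
    [60,1.4,-0.7,0,0.2],
    [60,1.4,-0.7,0,0.2],
    [60,1.4,-0.7,0,0.2],
  ],
)

```text
time: 22.12
tool_pos: [441.3, 353.8, 502.2]
tcp_rot: [-3.141, -0.0, 1.327]
contact_force: [0.1, -0.4, -0.1]
grip_width: 59.9
finger_force: 0.0
```

```bash
python3 - <<'E'
from look import *
from fit import proj
from scipy.ndimage import map_coordinates
np.set_printoptions(precision=2,suppress=True)
t=snap('top','top8');s=snap('side','side8');print(bot.get_obs()['tool_pos'])
O=np.array([704.5,53.7]);yw=-.048
def P(a,b,z): return np.array([[O[0]+a*np.cos(yw)-b*np.sin(yw),O[1]+a*np.sin(yw)+b*np.cos(yw),z]])
for n,im in(('top',t),('side',s)):
    i=im['color'].astype(float);g=i.mean(2);r=i[:,:,0]-(i[:,:,1]+i[:,:,2])/2
    print(n)
    for b in(-30,-15,0,15,30):
        a=np.arange(-50,12,2.);uv=np.array([proj(n,P(x,b,240))[0] for x in a])
        f=lambda q:map_coordinates(q,[uv[:,1],uv[:,0]],order=1).astype(int)
        print(b,'g',*f(g));print('   r',*f(r))
E
```

```text
[442.62 351.77 502.22]
top
-30 g 139 142 142 142 139 133 130 135 140 142 143 141 127 112 108 128 121 104 88 79 80 81 81 80 81 81 81 81 82 82 81
   r -3 -2 -2 -2 -2 -3 -3 -3 -3 -3 -2 1 34 66 72 27 6 -1 -2 -2 -2 -2 -1 -1 -1 -1 -2 -2 -2 -2 -3
-15 g 91 92 92 92 92 91 91 92 91 92 96 102 109 104 117 131 129 108 96 89 85 82 82 81 80 81 80 83 80 70 54
   r -1 -1 -1 -1 -1 -1 -1 -1 -1 0 2 13 47 76 55 18 0 -2 -2 -2 -2 -1 -2 -2 -3 -2 -2 -2 -1 0 0
0 g 89 89 89 89 90 89 89 89 89 89 88 88 87 89 107 124 121 105 90 86 83 82 81 81 80 83 83 73 54 45 41
   r -1 0 0 0 -1 0 -1 -1 0 -1 0 11 43 84 68 31 8 0 -2 -2 -2 -2 -2 -2 -1 -2 -2 -1 0 1 1
15 g 90 89 90 90 90 89 89 89 89 89 89 90 92 96 108 129 123 104 87 79 79 81 81 81 81 80 83 80 70 52 44
   r 0 0 -1 -1 0 0 0 -1 0 0 0 7 52 77 67 22 2 -2 -2 -2 -3 -2 -2 -2 -2 -1 -2 -2 -1 -1 0

[... 486 characters left out ...]
 67 65 66 66 66 56 49
   r -2 -3 -2 -2 -2 -2 -1 -3 -3 -3 -1 2 13 39 68 56 29 -1 -3 -3 -3 -3 -3 -3 -3 -3 -4 -4 -4 -3 -2
0 g 61 61 60 60 61 60 60 60 60 60 60 61 63 62 71 84 91 99 106 89 73 66 63 64 66 66 66 65 65 65 62
   r -2 -3 -2 -2 -2 -2 -2 -1 -2 -2 -1 7 20 32 47 52 38 20 5 -1 -3 -3 -5 -5 -4 -4 -4 -3 -3 -3 -3
15 g 61 61 61 61 61 61 61 60 60 61 60 59 57 58 66 82 97 106 105 101 80 68 65 66 67 66 66 65 66 65 64
   r -2 -2 -2 -1 -1 -1 -1 -1 -2 -1 0 0 8 25 54 49 27 4 -3 -5 -4 -4 -4 -4 -5 -5 -4 -2 -3 -3 -4
30 g 62 66 72 76 78 70 64 61 61 61 60 61 63 77 82 84 94 99 89 84 81 71 67 66 67 68 67 66 65 65 64
   r -1 -2 -3 -4 -4 -3 -2 -2 -2 -2 -2 0 7 41 58 60 33 11 0 -4 -5 -4 -4 -4 -4 -4 -4 -4 -3 -3 -3
```

```bash
cat > gap.py <<'E'
import sys,cv2,numpy as np
from fit import proj,least_squares
from scipy.ndimage import map_coordinates
from scipy.special import erf
O=np.array([704.5,53.7]);yw=-.048
def P(a,b,z): return np.array([[O[0]+a*np.cos(yw)-b*np.sin(yw),O[1]+a*np.sin(yw)+b*np.cos(yw),z]])
H=lambda x,s:.5*(1+erf(x/s/1.414))
def run(n,f,B,lo,hi):
    im=cv2.imread(f'pics/{f}.png').astype(float);out=[]
    for b in B:
        a=np.arange(lo,hi,.5);uv=np.array([proj(n,P(x,b,240))[0] for x in a])
        S=[map_coordinates(im[:,:,k],[uv[:,1],uv[:,0]],order=1) for k in(1,2)]
        def res(q):
            l,e,s=q[:3];r=[]
            for k in(0,1):
                A,R,L,F=q[3+4*k:7+4*k]
                r.append(A+(R-A)*H(a-(l-2),s)+(L-R)*H(a-(l+2),s)+(F-L)*H(a-e,s)-S[k])
            return np.concatenate(r)
        q=least_squares(res,[-23,-16,2.5,90,50,145,80,90,150,145,80],bounds=([-40,-35,.8]+[10]*8,[0,10,9]+[90,90,160,100,255,255,160,100])).x
        out.append((b,*q[:3].round(1),*q[3:7].round(0)))
    print(n); [print(*o) for o in out]
    o=np.array(out);print('median gap',np.median(o[:,2]-o[:,1]),'corrected',np.median(o[:,2]-o[:,1])-(1.4 if n=='top' else 7.3))
if __name__=='__main__':
    tag=sys.argv[1]
    run('top','top'+tag,(-32,-24,-16,-8,0,8,16,24,32),-30,-6)
    run('side','side'+tag,(-32,-24,-16,-8,0,8,16,24),-30,-4)
E
python3 gap.py 8
```

```text
top
-32 -22.5 -16.2 2.0 90.0 90.0 138.0 80.0
-24 -22.6 -16.2 1.7 90.0 90.0 135.0 80.0
-16 -23.4 -15.8 1.9 90.0 80.0 138.0 83.0
-8 -23.6 -15.7 2.4 90.0 82.0 131.0 82.0
0 -23.4 -16.7 2.1 90.0 44.0 143.0 82.0
8 -23.4 -16.1 2.1 90.0 44.0 135.0 81.0
16 -23.6 -16.6 2.0 90.0 47.0 142.0 79.0
24 -23.4 -17.0 2.2 90.0 41.0 158.0 85.0
32 -23.3 -15.8 3.9 90.0 90.0 134.0 78.0
median gap 7.0 corrected 5.6
side
-32 -22.7 -13.0 1.2 90.0 66.0 88.0 70.0
-24 -20.2 -12.0 1.8 90.0 51.0 98.0 72.0
-16 -21.2 -12.1 2.1 90.0 46.0 117.0 63.0
-8 -21.3 -10.5 2.5 60.0 40.0 114.0 64.0
0 -20.6 -11.8 3.0 62.0 31.0 118.0 61.0
8 -21.1 -10.9 2.7 60.0 32.0 104.0 67.0
16 -20.6 -10.4 1.9 57.0 44.0 108.0 66.0
24 -21.8 -11.4 2.2 64.0 44.0 109.0 63.0
median gap 9.95 corrected 2.6499999999999995
```

```bash
python3 - <<'E'
from gap import *
im=cv2.imread('pics/top0.png').astype(float).mean(2);i8=cv2.imread('pics/top8.png').astype(float).mean(2)
def prof(I,z,lo,hi,bs,n='top'):
    a=np.arange(lo,hi,1.5);s=0
    for b in bs:
        uv=np.array([proj(n,P(x,b,z))[0] for x in a]); s=s+map_coordinates(I,[uv[:,1],uv[:,0]],order=1)
    print(z,n,*[f'{x:.0f}:{v:.0f}' for x,v in zip(a,s/len(bs))])
prof(im,235,-62,-38,range(-36,37,6)); 
prof(im,256,-36,-8,range(-30,31,6))
prof(i8,256,-36,-8,range(-55,-46,2)); 
prof(im,150,100,124,(-90,-80,80,90)); prof(im,150,-124,-100,(-90,-80,-70,-60,20,30))
s0=cv2.imread('pics/side0.png').astype(float).mean(2)
prof(s0,150,-124,-98,range(-80,70,10),'side');prof(s0,235,-62,-38,range(-30,31,6),'side');prof(s0,256,-36,-8,range(-40,31,6),'side')
E
```

```text
235 top -62:41 -60:41 -59:41 -58:41 -56:41 -54:42 -53:44 -52:52 -50:66 -48:76 -47:80 -46:81 -44:80 -42:80 -41:81 -40:81
256 top -36:79 -34:79 -33:79 -32:79 -30:79 -28:80 -27:81 -26:82 -24:81 -22:81 -21:81 -20:83 -18:82 -16:82 -15:80 -14:80 -12:80 -10:80 -9:79
256 top -36:59 -34:59 -33:59 -32:60 -30:65 -28:71 -27:77 -26:80 -24:81 -22:81 -21:83 -20:86 -18:87 -16:85 -15:84 -14:84 -12:88 -10:97 -9:109
150 top 100:42 102:41 103:41 104:41 106:42 108:42 109:43 110:48 112:57 114:74 115:87 116:93 118:97 120:97 121:98 122:98
150 top -124:44 -122:44 -121:45 -120:47 -118:47 -116:48 -115:47 -114:48 -112:50 -110:51 -109:50 -108:49 -106:47 -104:47 -103:47 -102:47
150 side -124:29 -122:29 -121:29 -120:28 -118:28 -116:28 -115:29 -114:31 -112:32 -110:32 -109:30 -108:29 -106:28 -104:27 -103:27 -102:27 -100:27 -98:27
235 side -62:103 -60:103 -59:101 -58:99 -56:94 -54:87 -53:81 -52:76 -50:73 -48:71 -47:68 -46:65 -44:63 -42:61 -41:60 -40:60
256 side -36:60 -34:63 -33:66 -32:68 -30:68 -28:68 -27:68 -26:68 -24:67 -22:67 -21:67 -20:67 -18:67 -16:67 -15:65 -14:63 -12:61 -10:61 -9:60
```

```bash
python3 rel.py 615.6 57.9 502 1.523
```

```text
at [442.6 351.8 502.2] 1.323 go -242.5 239.7 0.2 -0.2
```

>>> shift_gripper(
  moves=[
    [50,-2.42,2.4,0,-0.2],
    [50,-2.42,2.4,0,-0.2],
    [50,-2.42,2.4,0,-0.2],
    [50,-2.42,2.4,0,-0.2],
    [50,-2.42,2.4,0,-0.2],
  ],
)

```text
time: 22.85
tool_pos: [599.6, 83.5, 502.5]
tcp_rot: [3.141, 0.0, 1.52]
contact_force: [0.5, 0.1, 0.1]
grip_width: 50.0
finger_force: 0.0
```

```bash
python3 rel.py 615.6 57.9 502 1.523
```

```text
at [599.6  83.5 502.5] 1.52 go -24.7 17.3 0.5 -0.003
```

>>> shift_gripper(
  moves=[
    [50,-0.247,0.173,0,-0.003],
    [50,-0.247,0.173,0,-0.003],
    [50,-0.247,0.173,0,-0.003],
    [50,-0.247,0.173,0.3,-0.003],
    [50,-0.247,0.173,0.3,-0.003],
  ],
)

```text
time: 23.48
tool_pos: [614.1, 62.7, 470.6]
tcp_rot: [-3.137, -0.0, 1.527]
contact_force: [-0.3, 1.0, -0.4]
grip_width: 49.9
finger_force: 0.0
```

```bash
python3 rel.py 615.6 57.9 442.3 1.523
```

```text
at [614.1  62.7 470.6] 1.527 go -4.7 1.7 28.3 0.004
```

>>> shift_gripper(
  moves=[
    [50,0,0,0,0],
  ],
)

```text
time: 23.6
tool_pos: [614.6, 62.4, 473.5]
tcp_rot: [3.14, -0.0, 1.527]
contact_force: [1.1, 0.1, 0.2]
grip_width: 50.3
finger_force: 0.0
```

```bash
python3 rel.py 615.6 57.9 442.3 1.523
```

```text
at [614.6  62.4 473.5] 1.527 go -4.5 1.2 31.2 0.004
```

Scaled: 31 mm is 0.31, 25 mm is 0.25.

>>> shift_gripper(
  moves=[
    [50,-0.045,0.01,0.1,0.004],
    [50,-0.045,0.01,0.25,0.004],
    [50,-0.045,0.01,0.31,0.004],
    [50,-0.045,0.01,0.31,0.004],
  ],
)

```text
time: 24.1
tool_pos: [615.7, 57.1, 440.4]
tcp_rot: [-3.14, -0.0, 1.522]
contact_force: [0.3, 0.1, 0.3]
grip_width: 50.0
finger_force: 0.0
```

>>> shift_gripper(
  moves=[
    [0,0,0,0,0],
    [0,0,0,0,0],
    [0,0,0,0,0],
    [0,0,0,0,0],
    [0,0,0,0,0],
  ],
)

```text
time: 24.72
tool_pos: [615.7, 57.2, 441.4]
tcp_rot: [3.141, -0.0, 1.522]
contact_force: [-0.8, -0.1, 0.6]
grip_width: 13.7
finger_force: 30.0
```

```bash
python3 rel.py 615.6 57.9 442.3 1.523
```

```text
at [615.7  57.2 441.4] 1.522 go 0.7 -0.1 -0.9 -0.001
```

Gripped where I let go of it. I'll push it 4.5 mm further in, release and look again.

Units first: shifts go in units of 100 mm. So 4.5 mm is 0.045, 3 mm is 0.03.

>>> shift_gripper(
  moves=[
    [0,0,0.015,0,0],
    [0,0,0.03,0,0],
    [0,0,0.045,0,0],
    [0,0,0.045,0,0],
    [0,0,0.045,0,0],
  ],
)

```text
time: 25.35
tool_pos: [620.2, 57.0, 441.4]
tcp_rot: [3.141, -0.0, 1.522]
contact_force: [-3.3, 0.8, 2.9]
grip_width: 13.6
finger_force: 30.0
```

>>> shift_gripper(
  moves=[
    [20,0,0,0,0],
    [40,0,0,0,0],
    [40,0,0,0,0],
    [40,0,0,0,0],
    [40,0,0,0,0],
  ],
)

```text
time: 25.98
tool_pos: [620.2, 57.0, 441.2]
tcp_rot: [3.141, -0.0, 1.522]
contact_force: [-0.2, 0.0, 0.2]
grip_width: 40.0
finger_force: 0.0
```

>>> shift_gripper(
  moves=[
    [60,0,0,-0.3,0],
    [60,0,0,-0.6,0],
    [60,0.5,-0.5,-0.6,0],
    [60,1,-0.9,-0.6,0],
    [60,1.5,-1.2,-0.6,0],
  ],
)

```text
time: 26.6
tool_pos: [508.9, 208.9, 501.6]
tcp_rot: [3.141, -0.0, 1.521]
contact_force: [1.3, 0.2, -0.8]
grip_width: 60.1
finger_force: 0.0
```

>>> shift_gripper(
  moves=[
    [60,1,-0.5,0,0.1],
    [60,1.4,-0.7,0,0.2],
    [60,1.4,-0.7,0,0.2],
    [60,1.4,-0.7,0,0.2],
  ],
)

```text
time: 27.1
tool_pos: [446.1, 353.1, 501.2]
tcp_rot: [-3.141, -0.0, 1.326]
contact_force: [0.6, -0.1, -0.5]
grip_width: 60.2
finger_force: 0.0
```

```bash
python3 -c "
from look import *
snap('top','top9');snap('side','side9')"; python3 gap.py 9
```

```text
top
-32 -35.7 -19.4 4.0 90.0 90.0 143.0 68.0
-24 -34.5 -19.3 3.5 90.0 90.0 146.0 67.0
-16 -21.1 -15.3 1.6 90.0 90.0 60.0 84.0
-8 -18.5 -12.5 2.0 90.0 38.0 93.0 82.0
0 -20.5 -15.7 1.7 90.0 90.0 64.0 83.0
8 -20.8 -15.4 1.6 90.0 90.0 65.0 82.0
16 -18.4 -19.0 2.1 90.0 46.0 86.0 79.0
24 -18.7 -20.1 2.3 90.0 90.0 135.0 85.0
32 -19.3 -18.9 2.3 90.0 90.0 160.0 84.0
median gap 5.4 corrected 4.0
side
-32 -19.0 -12.8 1.4 90.0 57.0 77.0 68.0
-24 -29.7 -18.7 5.4 90.0 90.0 126.0 61.0
-16 -19.2 -12.1 1.5 74.0 83.0 63.0 65.0
-8 -17.1 -10.9 1.7 61.0 43.0 109.0 68.0
0 -18.3 -11.5 2.2 66.0 42.0 76.0 65.0
8 -18.2 -10.4 2.1 61.0 80.0 59.0 70.0
16 -17.1 -9.9 1.9 61.0 36.0 75.0 67.0
24 -18.3 -11.7 2.0 62.0 35.0 83.0 64.0
median gap 6.95 corrected -0.34999999999999964
```

```bash
python3 - <<'E'
from gap import *
for n in('top','side'):
  for f in('8','9'):
    im=cv2.imread(f'pics/{n}{f}.png').astype(float);r=im[:,:,2]-(im[:,:,1]+im[:,:,0])/2;g=im[:,:,1]
    a=np.arange(-34,-4,1.);S=0;G=0
    B=range(-32,33,4)
    for b in B:
        uv=np.array([proj(n,P(x,b,240))[0] for x in a]);S=S+map_coordinates(r,[uv[:,1],uv[:,0]],order=1)/len(B);G=G+map_coordinates(g,[uv[:,1],uv[:,0]],order=1)/len(B)
    w=np.clip(S,0,None);print(n,f,'cent %.2f sum %.0f'%((w*a).sum()/w.sum(),w.sum()));print('  r',*S.astype(int));print('  g',*G.astype(int))
E
```

```text
top 8 cent -23.37 sum 441
  r -1 -1 -1 -1 0 2 8 22 41 61 74 77 63 43 25 13 4 0 -1 -2 -2 -2 -2 -2 -2 -2 -2 -2 -2 -2
  g 103 104 104 104 105 105 104 100 92 83 77 78 91 107 120 124 122 115 105 97 91 87 84 83 81 80 80 80 80 80
top 9 cent -18.59 sum 468
  r -1 -1 -1 -1 -1 -1 -1 -1 -1 0 4 13 29 49 67 76 76 63 44 26 12 3 0 -2 -2 -2 -2 -2 -2 -2
  g 101 101 102 103 103 104 105 105 106 106 106 104 98 88 77 68 63 64 69 75 79 82 82 82 81 80 80 80 80 80
side 8 cent -21.31 sum 393
  r -3 -3 -3 -2 -2 0 2 7 14 25 35 46 52 54 49 41 29 18 9 3 0 -3 -3 -4 -3 -3 -4 -4 -4 -4
  g 72 73 74 75 75 75 74 72 70 67 64 61 60 62 68 76 85 93 100 102 101 97 90 83 76 71 68 67 67 66
side 9 cent -16.62 sum 437
  r -3 -3 -3 -3 -3 -3 -3 -2 -2 0 1 5 12 20 32 43 52 56 55 50 40 29 19 10 4 0 -2 -3 -4 -4
  g 73 73 72 72 72 73 73 73 73 72 72 71 69 67 64 61 60 59 62 64 69 71 72 72 70 68 67 66 66 66
```

```bash
python3 - <<'E'
import cv2,numpy as np
from fit import *
from plant import bot
a=cv2.imread('pics/side6.png').astype(int);b=cv2.imread('pics/side9.png').astype(int)
d=np.abs(a-b).max(2);print('door region changed px',(d[235:300,320:358]>40).sum())
i=b;m=((i[:,:,2]-i[:,:,1]>60)&(i[:,:,1]<70))[230:300,322:362];v,u=np.nonzero(m);print('door box',u.min()+322,u.max()+322,v.min()+230,v.max()+230)
O=np.array([704.5,53.7]);w=-.048
for P in((-140,-75,35),(-114,-75,35),(-140,-75,145),(-114,-75,145)):
    print(P,proj('side',np.array([[O[0]+P[0]*np.cos(w)-P[1]*np.sin(w),O[1]+P[0]*np.sin(w)+P[1]*np.cos(w),P[2]]])).round(1))
print(bot.get_obs()['contact_force'],bot.get_obs()['time'])
t=np.abs(cv2.imread('pics/top0.png').astype(int)-cv2.imread('pics/top9.png').astype(int)).max(2)>50
for n,(x0,x1,y0,y1) in dict(salt=(178,212,188,225),cup=(398,440,140,185),tin=(238,268,272,313),lighter=(128,206,315,332),tongs=(430,466,245,370),spoon=(466,512,235,318)).items(): print(n,t[y0:y1,x0:x1].sum())
E
```

```text
door region changed px 7
door box 326 351 242 294
(-140, -75, 35) [[347.1 295.3]]
(-114, -75, 35) [[355.6 293.6]]
(-140, -75, 145) [[347.7 257.6]]
(-114, -75, 145) [[356.5 256.2]]
[-0.36282625 -0.20540318  0.35822422] 27.2
salt 262
cup 230
tin 85
lighter 636
tongs 0
spoon 0
```

```bash
python3 -c "
from plant import bot;print(bot.close_job())"
```

```text
the job is handed in; nothing more can be done
None
```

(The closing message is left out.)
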